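# Feel out the high side of a ball-mounted work table and level it

## Robot

A 6-joint arm with a two-finger parallel gripper is mounted at the origin on the work surface. World frame = base frame: x ahead of the robot, y to its left, z up, the work surface at z = 0. Lengths are in m, angles in degrees, forces in N, time in s.
With the tool pointing down it reaches from about 0.225 to 0.725 m from the base axis. Payload 3.1 kg.
Tool frame: the origin (TCP) lies midway between the tips of the shut fingers; the grasp point (between the pads) lies 19 mm behind it (robot.grasp_offset is the distance from the TCP to the grasp point, in m); z points along the fingers, y is the line along which they close (so a half turn about z gives the same grasp; the last joint's range is limited). The gripper opens to 85 mm and grips with 20 to 120 N. Pads are 22 mm wide; open, the fingers measure 114 mm over their backs; the gripper's body (76 mm by 85 mm) begins 54 mm behind the grasp point. The pads swing forward as they close: fully open they stand 13 mm farther back than shut.
Start: joints at [56.505, 2.75, 5.684, 92.934, 0, 82.678], TCP at [0.232, 0.471, 0.231] pointing down, gripper open.
Joint ranges: [-166.93, 166.93], [-56.73, 111.36], [-69.38, 81.34], [-121.58, 131.49], [-85.45, 84.26], [-180, 180]. Speed limits (degrees/s): [159.86, 159.86, 180, 180, 180, 180].

## Interface

Orientations are given as [roll, pitch, yaw] about the fixed x, y, z axes, in that order (R = Rz(yaw) Ry(pitch) Rx(roll)).
In Python, from cell import robot gives the robot as it stands. Calls block until the motion is done:
- robot.movep(position, orientation): joint-space move of the TCP to a pose.
- robot.move_l(position, feed=0.15, frame=None): straight line of the TCP; frame=None keeps the orientation; feed is the mean speed in m/s.
- robot.movej(angles): joint-space move.
- robot.set_gripper(opening): finger opening in m; the grip force is fixed at half the most; returns when the fingers have stopped.
- robot.wait(seconds).
- robot.solve_ik(position, orientation): joint angles nearest the present ones, or None.
- robot.read_state(): the state.
- robot.get_image(name): name is "side" or "top" or "wrist"; returns (picture, depth): 420x560x3 uint8, blue, green, red; 420x560 float32, m along the optical axis (not along the pixel's ray), 0 where there is no reading.
- robot.camera_model(name): a dict with "fx", "fy", "cx", "cy" (pixels), "D" ([k1, k2, p1, p2, k3] as OpenCV has them; the pictures are not rectified), "extrinsics" (4x4, takes a point from world to camera coordinates); the wrist camera has in their place "hand_eye" (4x4, takes a point from camera to tool coordinates, whose origin is the TCP and whose axes are the flange's). Camera axes: x right, y up, looking along -z (the intrinsics and any distortion apply to the point x, -y, -z); pixel columns grow to the right and rows downward; lengths in m; the calibration is good to about 2 mm. A picture is of the moment at which its call begins: read the wrist's pose just before it. camera_model takes no time and is no camera call.
A pose or a line that the arm cannot do raises robot.Unreachable and nothing moves.
- robot.sign_off(): hands the job in; it is judged then, once.
The state is a dict: "time": time; "qpos": joint angles; "qvel": joint speeds; "tau": joint torques, N m; "eef_pos": TCP position; "tcp_rot": TCP orientation; "force": force on the tool from outside, world axes, zero at the start; "wrist_torque": the same for the moment, N m; "opening": finger opening in m; "finger_force": force on a finger pad.
Only numpy, scipy, OpenCV 4.12 (cv2) and the standard library are available. Lean on these libraries where they do the work, as an engineer would, in place of code of your own. Each camera call takes 0.05 s, during which the arm holds its last target. There are 200 camera calls.

## Task

The round ball-mounted work table on the bench has been knocked out of level. Pick up the square setting post, touch its foot gently at several points across the round face to find the high side, press that side down with the post until the face is level, and leave the post standing upright by itself in the middle of the face. Touch the work table with the post only, and leave the other things on the bench alone.

Things in the scene. Friction and masses are not known exactly. Their poses are not given: they have to be found in the camera images.
- base: Fixed foot of the work table: dark steel disc 120 mm across, 12 mm thick, with a green column. Origin at the centre of its underside on the bench, z up; its yaw means nothing. On a friction ball joint it carries the face: a flat round grey plate with aluminium rim, 170 mm across, 12 mm thick. The face starts tilted 0.04 to 0.07 rad to an unknown side, which is not measured.
- nominal_middle (a point): Point fixed to the foot, 120 mm straight above its origin: the nominal middle of the top of the face. The true middle lies up to 6 mm higher or lower, different each time and not measured (it has to be felt).
- joint_axis (a point): Point fixed to the foot, 102 mm above its origin, the nominal centre of the ball joint (18 mm below the top of the face; same unknown height error). The face tilts to any side, up to about 0.15 rad, and stays where left. It slips at about 0.55 N m (9 N pressed 60 mm from the middle); lighter touches do not move it. Pressing one side down raises the other; the joint's centre stays.
- post: Setting post standing upright on the bench, 98 mm tall: square brass foot 28 x 28 mm and 30 mm high with a flat underside, then a square maple handle 22 x 22 mm from 30 to 98 mm height. Origin at the centre of the underside, z along the post, x and y square to its sides. About 0.2 kg. Loose; can be gripped at the handle from above.
- crate: Bystander: loose open wooden box 130 x 160 x 100 mm, origin at the centre of its underside.
- glue: Bystander: loose yellow glue bottle 60 mm across, 150 mm tall, standing, origin at the centre of its underside.
- roll: Bystander: loose white paper roll 90 mm across, 90 mm tall, standing, origin at the centre of its underside.
- offcut: Bystander: loose wooden strip 180 x 40 x 20 mm lying along its x, origin at the centre of its underside.
Things that resemble listed ones, but are neither listed nor needed, are in the scene too. What is shaped like the base but purple is not meant. There is more than one size of the post; the job needs the smaller.

How it is judged (in metres and radians):
On the way:
1. the foot of the post touches the face away from its middle (contact force between post and base above 0.5 N and horizontal distance between post and base above 0.03 m and height (world z) of post above 0.09 m).
At the end, for the whole second after the job is handed in: The post stands by itself, at rest and released, on the face within 20 mm of the middle, and within 0.015 rad (0.9 degree) of vertical, so the face under it is level (angle between post's own z axis and vertical below 0.015 rad and horizontal distance between post and base below 0.02 m and z of post in the frame of base between 0.108 and 0.132 m and contact force between post and base above 0.5 N and linear speed of post below 0.01 m/s); the robot touches nothing.
It fails at once if the post presses on the work table with more than 27 N (contact force between post and base above 27 N).
It fails at once if the robot itself touches the work table (contact force between any of the fingers, the arm and base above 1 N).
It fails at once if one of the bystanders (crate, glue bottle, paper roll, offcut) is moved more than 15 mm (distance of any of crate, glue, roll, offcut from where it was at the start of the episode above 0.015 m).
It also fails if it takes over 67 s, if anything falls off the work surface, if the arm or the gripper's body presses on something with over 40 N, if the wrist force passes 120 N, or if a joint passes its speed limit or range.

## Working session

There is one attempt and no reset: what is moved stays moved. The work goes in short steps, each a Python script; the robot and the scene stay as the last script left them, time stands still between calls to the robot, and variables do not carry over. Pictures are saved under pics/ and viewed, at most 10 in all, crops included, and the job is handed in when it is done.

```bash
ls; mkdir -p pics; python3 - <<'E'
from cell import robot
import cv2,numpy as np
s=robot.read_state();print({k:np.round(v,3) for k,v in s.items()})
for n in("top","side"):
    im,d=robot.get_image(n);cv2.imwrite(f"pics/{n}0.png",im);np.save(f"pics/{n}0.npy",d)
    m=robot.camera_model(n);print(n,{k:np.round(v,4).tolist() for k,v in m.items()},(d>0).mean())
print(robot.camera_model("wrist"))
E
```

```text
pics
{'time': np.float64(0.0), 'qpos': array([56.506,  2.795,  5.589, 92.934,  0.   , 82.678]), 'qvel': array([ 0.074,  0.005,  0.038,  0.039, -0.156, -0.021]), 'tau': array([ 1.0000e-03, -3.3878e+01,  3.2002e+01,  2.0000e-02, -0.0000e+00,
        0.0000e+00]), 'eef_pos': array([0.231, 0.471, 0.23 ]), 'tcp_rot': array([-1.79862e+02, -1.80000e-02,  1.53828e+02]), 'force': array([-0.207, -0.132, -0.135]), 'wrist_torque': array([ 0.005, -0.008,  0.013]), 'finger_force': np.float64(0.0), 'opening': np.float64(0.085)}
top {'fx': 510.7011, 'fy': 510.7011, 'cx': 280.8142, 'cy': 213.5985, 'D': [-0.0971, 0.0, 0.0, 0.0, 0.0], 'extrinsics': [[-0.0022, -1.0, -0.0027, -0.0249], [0.9762, -0.0027, 0.217, -0.6006], [-0.2171, -0.0021, 0.9762, -1.6177], [0.0, 0.0, 0.0, 1.0]]} 0.9959183673469387
side {'fx': 546.4017, 'fy': 546.4017, 'cx': 285.2241, 'cy': 217.8046, 'D': [-0.0605, 0.0, 0.0, 0.0, 0.0], 'extrinsics': [[0.7258, -0.6879, -0.0074, -0.4465], [0.3373, 0.3465, 0.8753, -0.2682], [-0.5995, -0.6378, 0.4835, -1.1], [0.0, 0.0, 0.0, 1.0]]} 0.9901020408163266
{'fx': 350.27067169673694, 'fy': 350.27067169673694, 'cx': 280.26053510480125, 'cy': 210.41349766195253, 'D': array([-0.08573426,  0.        ,  0.        ,  0.        ,  0.        ]), 'hand_eye': array([[ 1.95299992e-04,  9.47866492e-01,  3.18667657e-01,
         8.29978794e-02],
       [ 9.99999597e-01, -4.64217494e-04,  7.67935774e-04,
        -3.12734017e-04],
       [ 8.75831689e-04,  3.18667378e-01, -9.47866201e-01,
        -1.41469162e-01],
       [ 0.00000000e+00,  0.00000000e+00,  0.00000000e+00,
         1.00000000e+00]])}
```

View pics/top0.png

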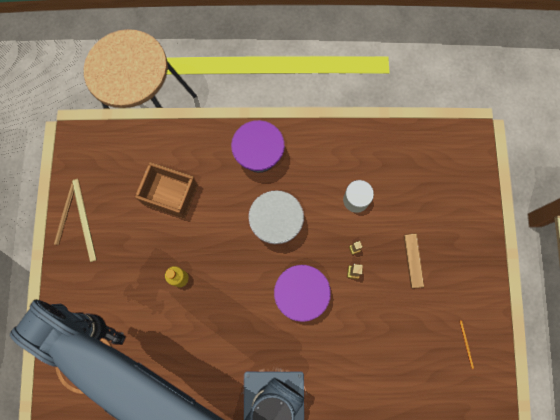

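View pics/side0.png

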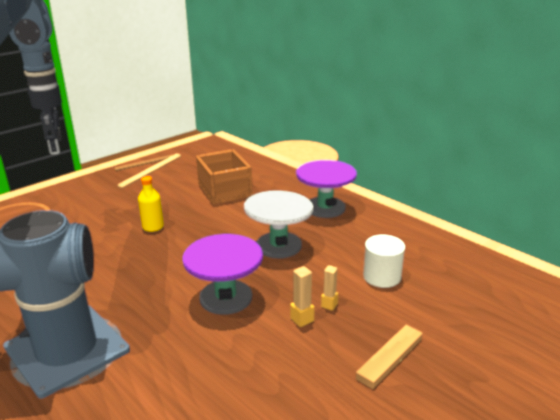

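The top view shows the grey face at (276,217) and purple tables at (258,146) and (302,293), which are not meant. The posts are at (355,248) and (355,271). In the side view the posts are at (330,288), smaller, and (303,297), larger. The purple tables are decoys, and the post I want should be the one at top (355,248).

```bash
cat > h.py <<'E'
import cv2,numpy as np
from cell import robot
from scipy.spatial.transform import Rotation as R
def T_cw(n,s=None):
    m=robot.camera_model(n)
    if n!="wrist": return np.linalg.inv(m["extrinsics"])
    T=np.eye(4);T[:3,:3]=R.from_euler("xyz",s["tcp_rot"],degrees=True).as_matrix();T[:3,3]=s["eef_pos"]
    return T@m["hand_eye"]
def cloud(n,d,uv,s=None,z=None):
    """pixels (N,2) -> world, by depth, or onto the plane of height z"""
    m=robot.camera_model(n);uv=np.asarray(uv,float).reshape(-1,2)
    K=np.array([[m["fx"],0,m["cx"]],[0,m["fy"],m["cy"]],[0,0,1]])
    xy=cv2.undistortPoints(uv[:,None],K,np.array(m["D"]))[:,0]
    r=np.c_[xy[:,0],-xy[:,1],-np.ones(len(xy))];T=T_cw(n,s);w=r@T[:3,:3].T;c=T[:3,3]
    if z is None: k=d[uv[:,1].astype(int),uv[:,0].astype(int)]
    else: k=(z-c[2])/w[:,2]
    return c+w*k[:,None]
def comps(mask,amin):
    n,l,st,ce=cv2.connectedComponentsWithStats(mask.astype(np.uint8))
    return [(l==i) for i in range(1,n) if st[i,4]>=amin]
def px(mask): v,u=np.nonzero(mask);return np.c_[u,v]
E
python3 - <<'E'
from h import *
im=cv2.imread("pics/top0.png");d=np.load("pics/top0.npy")
v,u=np.mgrid[:420,:560];P=cloud("top",d,np.c_[u.ravel(),v.ravel()]).reshape(420,560,3)
Z=P[...,2]
for m in comps((Z>0.012)&(P[...,0]>0.1)&(P[...,0]<.9)&(abs(P[...,1])<.6)&(d>0),25):
    p=px(m);c=p.mean(0);q=P[m];top=q[q[:,2]>np.percentile(q[:,2],97)-.012]
    print(c.round(0),len(p),im[m].mean(0).round(0),"zmax",np.percentile(q[:,2],97).round(3),"mean",q.mean(0).round(3),"top",top.mean(0).round(3),np.ptp(q[:,:2],axis=0).round(3))
hsv=cv2.cvtColor(im,cv2.COLOR_BGR2HSV)
g=(Z>.09)&(Z<.15)&(hsv[...,1]<60)&(abs(u-276)<40)&(abs(v-217)<40)
q=P[g];print("face bbox",q.min(0),q.max(0),q.mean(0))
A=np.c_[q[:,:2]-q[:,:2].mean(0),np.ones(len(q))];x=np.linalg.lstsq(A,q[:,2],rcond=None)[0];print("plane",x,"res",(A@x-q[:,2]).std())
e=cv2.fitEllipse(max(cv2.findContours(g.astype(np.uint8),0,1)[0],key=cv2.contourArea));print(e,cloud("top",d,[e[0]],z=.12))
# side
im=cv2.imread("pics/side0.png");d=np.load("pics/side0.npy")
P2=cloud("side",d,np.c_[u.ravel(),v.ravel()]).reshape(420,560,3)
for c in [(328,300),(330,272),(303,315),(303,275),(279,208),(280,250)]: print(c,P2[c[1],c[0]].round(3))
b=(abs(P2[...,0]-q[:,0].mean())<.1)&(abs(P2[...,1]-q[:,1].mean())<.1)
lo=b&(P2[...,2]>.007)&(P2[...,2]<.018);qq=P2[lo];print("foot",qq.min(0),qq.max(0))
f=b&(P2[...,2]>.09)&(P2[...,2]<.15);q=P2[f];A=np.c_[q[:,:2]-q[:,:2].mean(0),np.ones(len(q))];x=np.linalg.lstsq(A,q[:,2],rcond=None)[0];print("side plane",x,q.mean(0),(A@x-q[:,2]).std())
cv2.imwrite("pics/crop.png",cv2.resize(im[240:340,270:420],None,fx=4,fy=4,interpolation=2))
E
```

```text
[257. 146.] 2035 [175.  82. 150.] zmax 0.126 mean [0.819 0.051 0.119] top [0.82  0.051 0.12 ] [0.164 0.172]
[166. 189.] 1397 [ 44.  72. 107.] zmax 0.103 mean [0.686 0.358 0.068] top [0.684 0.357 0.098] [0.177 0.215]
[358. 195.] 714 [181. 185. 183.] zmax 0.096 mean [ 0.658 -0.28   0.081] top [ 0.664 -0.284  0.09 ] [0.091 0.089]
[275. 217.] 2250 [179. 185. 182.] zmax 0.13 mean [ 0.578 -0.009  0.122] top [ 0.572 -0.01   0.124] [0.171 0.169]
[414. 261.] 620 [102. 149. 188.] zmax 0.027 mean [ 0.447 -0.47   0.019] top [ 0.448 -0.47   0.02 ] [0.179 0.055]
[355. 247.] 112 [ 90. 137. 158.] zmax 0.103 mean [ 0.488 -0.268  0.067] top [ 0.491 -0.271  0.097] [0.037 0.033]
[302. 293.] 2467 [182.  90. 158.] zmax 0.126 mean [ 0.338 -0.09   0.12 ] top [ 0.338 -0.09   0.12 ] [0.173 0.171]
[354. 271.] 183 [ 91. 138. 160.] zmax 0.131 mean [ 0.408 -0.26   0.088] top [ 0.411 -0.264  0.126] [0.04  0.035]
[176. 277.] 365 [ 42. 128. 155.] zmax 0.153 mean [0.39  0.305 0.1  ] top [0.393 0.314 0.149] [0.058 0.059]
[ 86. 352.] 8255 [102.  95.  86.] zmax 0.701 mean [0.182 0.372 0.649] top [0.214 0.445 0.696] [0.187 0.392]
face bbox [ 0.4930828  -0.09407632  0.10768408] [0.66431241 0.07533631 0.13587264] [ 0.57810847 -0.00901354  0.12242338]
plane [-0.04591025 -0.00125605  0.12242338] res 0.003769073082918615
((275.3471374511719, 216.75770568847656), (52.00666046142578, 53.312225341796875), 83.94290161132812) [[ 0.57829137 -0.00904015  0.12      ]]
(328, 300) [ 0.48  -0.279  0.026]
(330, 272) [ 0.486 -0.277  0.096]
(303, 315) [ 0.402 -0.279  0.028]
(303, 275) [ 0.406 -0.274  0.126]
(279, 208) [ 0.567 -0.03   0.128]
(280, 250) [ 0.559 -0.04   0.012]
foot [ 0.52239024 -0.0922176   0.00700222] [0.64169407 0.05119055 0.01796347]
side plane [-0.0340208   0.01856997  0.12444905] [ 0.5740849  -0.01966427  0.12444905] 0.002547233903680792
```

View pics/crop.png

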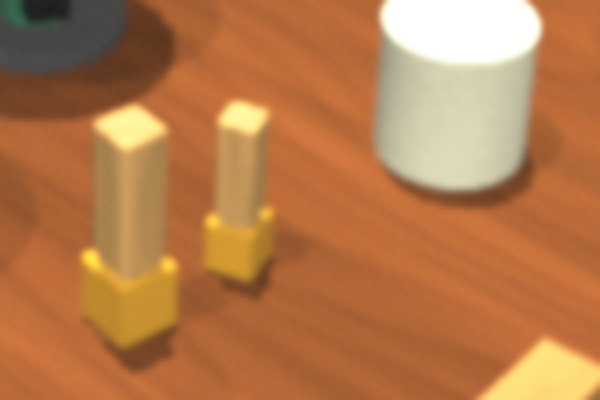

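The crop shows the small post on the right, at side (330,288), which measures 0.098 m tall. The larger one at side (303,297) measures about 0.13 m. I choose the one at world (0.488,-0.27). Next I look at it from close with the wrist camera.

```bash
python3 - <<'E'
from h import *
best=None
for yaw in range(-180,180,15):
    q=robot.solve_ik([.488,-.27,.26],[180,0,yaw])
    if q is not None:
        c=abs(q[5])
        if best is None or c<best[0]: best=(c,yaw,q)
print(best)
robot.movep([.488,-.27,.26],[180,0,best[1]])
robot.wait(.3);s=robot.read_state();im,d=robot.get_image("wrist")
print(s["time"],s["eef_pos"],s["tcp_rot"],s["force"])
cv2.imwrite("pics/w1.png",im);np.save("pics/w1.npy",d)
v,u=np.mgrid[:420,:560];P=cloud("wrist",d,np.c_[u.ravel(),v.ravel()],s).reshape(420,560,3)
r=np.hypot(P[...,0]-.488,P[...,1]+.27)
for lo,hi,z in((.088,.108,.098),(.022,.036,.03)):
  m=(r<.035)&(P[...,2]>lo)&(P[...,2]<hi)&(d>0)
  for c in comps(m,80):
    ct=max(cv2.findContours(c.astype(np.uint8),0,1)[0],key=cv2.contourArea)[:,0]
    w=cloud("wrist",d,ct,s,z=z)
    rc=cv2.minAreaRect((w[:,:2]*1000).astype(np.float32));print(z,c.sum(),px(c).mean(0),P[c].mean(0),rc)
E
```

```text
(np.float64(5.844275810598279), 150, array([-35.84427581,   8.25697259,  14.88667037,  96.62969777,
         0.        ,  -5.84427581]))
3.1667 [ 0.48818637 -0.26964636  0.25999673] [ 1.79996331e+02 -1.95785318e-04  1.50039002e+02] [-0.24123014  0.02075524 -0.72967383]
0.098 609 [282.63054187 193.21018062] [ 0.49177522 -0.26995374  0.09625261] ((491.268310546875, -269.9037170410156), (22.635908126831055, 23.084928512573242), 16.6528263092041)
0.03 225 [282.08444444 170.26222222] [ 0.48581456 -0.2667795   0.02883046] ((492.1136779785156, -270.3250732421875), (28.63654327392578, 28.865999221801758), 17.875463485717773)
```

View pics/w1.png

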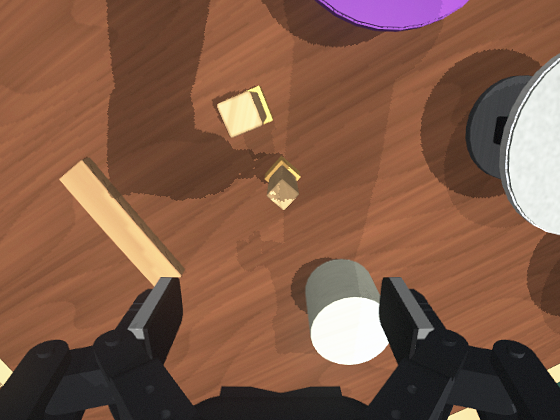

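The wrist view shows the small post at (283,193), the larger one at (245,112), and the open fingers left and right. Its centre is (0.4915,-0.270), with sides at 17° modulo 90. I'll grip with yaw 197.2, so the fingers stay clear of the larger post.

```bash
cat >> h.py <<'E'
C=np.array([.5785,-.009]);YAW=-162.8;H=.060   # TCP height over the foot of the post
def fz(n=3):
    f=[]
    for _ in range(n): f.append(robot.read_state()["force"][2]);robot.wait(.02)
    return np.mean(f)
def touch(xy,start,step=.0005,thr=1.5,low=.100):
    """lower the foot at xy from height start until felt; returns foot height and force"""
    robot.move_l([*xy,start+H],feed=.15);robot.wait(.15)
    f0=fz();z=start
    while z>low:
        z-=step;robot.move_l([*xy,z+H],feed=.02)
        df=fz(1)-f0
        if abs(df)>thr:
            zz=robot.read_state()["eef_pos"][2]-H
            return zz,df,z
    return None,0,z
E
python3 - <<'E'
from h import *
xy=[.4915,-.270]
robot.set_gripper(.05)
robot.movep([*xy,.16],[180,0,YAW])
robot.move_l([*xy,.060],feed=.1)
print(robot.read_state()["time"],robot.read_state()["force"])
robot.set_gripper(0.0)
s=robot.read_state();print(s["time"],s["opening"],s["finger_force"],s["eef_pos"],s["force"])
robot.move_l([*xy,.12],feed=.1);robot.wait(.2)
s=robot.read_state();print(s["time"],s["opening"],s["finger_force"],s["eef_pos"],s["force"],s["tcp_rot"])
robot.move_l([*xy,.25],feed=.2)
robot.movep([C[0]-.055,C[1],.145+H],[180,0,YAW])
s=robot.read_state();print(s["time"],s["eef_pos"],s["force"])
im,d=robot.get_image("side");cv2.imwrite("pics/s2.png",im[60:320,120:470])
E
```

```text
5.6083 [-0.24566525 -0.13811473  0.26474681]
5.9667 0.02119759676825394 58.99181842803955 [ 0.49212039 -0.27052154  0.06099326] [-0.61405784 -0.6327783   2.25713451]
6.9167 0.021573399406786 58.6676287651062 [ 0.49084507 -0.26953549  0.11878496] [ 0.13074445  0.14289066 -1.79995561] [ 1.79896530e+02 -7.70344018e-02 -1.62800440e+02]
8.7583 [ 0.52348348 -0.00986605  0.20463709] [ 0.14655059 -0.13047411 -2.03814254]
```

View pics/s2.png

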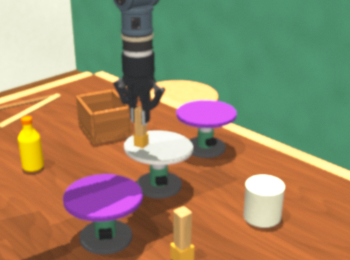

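The side view shows the post held upright at crop (140,133), above the near side of the grey face. Now I probe four points.

```bash
python3 - <<'E'
from h import *
r=.055;Z={}
for k,(a,b) in {"-x":(-1,0),"+y":(0,1),"+x":(1,0),"-y":(0,-1)}.items():
    p=C+r*np.array([a,b]);t0=robot.read_state()["time"]
    z,f,zc=touch(p,.132,step=.001);robot.move_l([*p,.140+H],feed=.1)
    Z[k]=z;print(k,z,f,zc,robot.read_state()["time"]-t0)
print(Z,robot.read_state()["time"])
E
```

```text
-x 0.12737301626120273 1.8824992391436728 0.127 2.066700000000001
+y 0.12460945700243553 2.118558285871185 0.124 3.316700000000001
+x 0.12184119869038004 3.106494091129976 0.121 4.149999999999999
-y 0.12450774554931354 1.925959243152946 0.124 3.316600000000001
{'-x': np.float64(0.12737301626120273), '+y': np.float64(0.12460945700243553), '+x': np.float64(0.12184119869038004), '-y': np.float64(0.12450774554931354)} 21.6583
```

The slope is −0.050 along x and about 0 along y, so the −x side is high. The level height is about 0.1237 m. I press the −x side down in small steps.

```bash
python3 - <<'E'
from h import *
p=C+[-.055,0];t0=robot.read_state()["time"]
robot.move_l([*p,.130+H],feed=.1);robot.wait(.15);f0=fz();z=.128;mx=0
while z>.117:
    robot.move_l([*p,z+H],feed=.02);f=fz(1)-f0;zz=robot.read_state()["eef_pos"][2]-H;mx=max(mx,f)
    print(round(z,4),round(zz,5),round(f,1))
    if zz<.1236 or f>19: break
    z-=.0005
robot.move_l([*p,.132+H],feed=.05)
z1=touch(p,.1265,step=.0005);robot.move_l([*p,.130+H],feed=.1)
robot.move_l([C[0],C[1],.135+H],feed=.15)
q=C+[.055,0];z2=touch(q,.1265,step=.0005);robot.move_l([*q,.132+H],feed=.1)
print(mx,z1,z2,"slope",(z2[0]-z1[0])/.11,robot.read_state()["time"])
E
```

```text
0.128 0.12779 -0.6
0.1275 0.12762 -0.5
0.127 0.12731 1.6
0.1265 0.12695 3.2
0.126 0.12655 6.1
0.1255 0.12621 7.3
0.125 0.12588 7.3
0.1245 0.12538 7.9
0.124 0.12492 8.1
0.1235 0.12446 8.8
0.123 0.12421 11.2
0.1225 0.12405 11.5
0.122 0.12391 11.7
0.1215 0.12371 11.8
0.121 0.12341 13.6
13.55458321721558 (np.float64(0.12427967505347615), np.float64(2.0648725132173693), 0.124) (np.float64(0.12351591618147884), np.float64(2.1397911555283358), 0.123) slope -0.006943262472702827 32.55
```

```bash
python3 - <<'E'
from h import *
p=C+[-.06,0]
robot.move_l([*p,.132+H],feed=.15);robot.move_l([*p,.1265+H],feed=.05);robot.wait(.15);f0=fz();z=.1235
while z>.117:
    robot.move_l([*p,z+H],feed=.02);f=fz(1)-f0;zz=robot.read_state()["eef_pos"][2]-H
    print(round(z,4),round(zz,5),round(f,1))
    if zz<.1230 or f>19: break
    z-=.0005
p=C+[-.055,0]
robot.move_l([*p,.128+H],feed=.05);Z={}
for k,(a,b) in {"-x":(-1,0),"+y":(0,1),"+x":(1,0),"-y":(0,-1)}.items():
    q=C+.055*np.array([a,b])
    z1=touch(q,.1255,step=.0005);robot.move_l([*q,.128+H],feed=.1);Z[k]=z1[0];print(k,z1)
print("slope",(Z["+x"]-Z["-x"])/.11,(Z["+y"]-Z["-y"])/.11,robot.read_state()["time"],robot.read_state()["tcp_rot"])
E
```

```text
0.1235 0.12412 2.2
0.123 0.12379 5.2
0.1225 0.12364 7.5
0.122 0.12354 9.7
0.1215 0.1234 10.9
0.121 0.12324 11.8
0.1205 0.12291 12.6
-x (np.float64(0.12384143012195384), np.float64(1.8719643319090358), 0.1235)
+y (np.float64(0.12383722067112765), np.float64(2.9562573506129413), 0.1235)
+x (np.float64(0.12396395310353595), np.float64(2.2721028371404066), 0.1235)
-y (np.float64(0.12395505448744387), np.float64(2.3812088322523675), 0.1235)
slope 0.0011138452871100651 -0.0010712165119656427 44.4917 [-1.79988314e+02  3.19891373e-02 -1.62798292e+02]
```

The slopes are now about 0.001 rad in both directions. I place the post in the middle, release it and retreat.

```bash
python3 - <<'E'
from h import *
z=touch(C,.1255,step=.0005,thr=1.5);print(z)
robot.set_gripper(.05);robot.wait(.2)
s=robot.read_state();print(s["time"],s["opening"],s["force"])
robot.move_l([*C,.30],feed=.1)
s=robot.read_state();print(s["time"],s["eef_pos"])
im,d=robot.get_image("side");P=cloud("side",d,np.array([[u,v] for v in range(420) for u in range(560)])).reshape(420,560,3)
m=(np.hypot(*(P[...,:2]-C).transpose(2,0,1))<.03)&(P[...,2]>.212)&(P[...,2]<.24);print("post top",m.sum(),P[m].mean(0))
cv2.imwrite("pics/s3.png",im[60:320,120:470])
E
```

```text
(np.float64(0.12399718281776667), np.float64(3.164356934094268), 0.1235)
46.8667 0.04978607186321175 [ 0.37032294 -0.58655491 -0.04074387]
48.1833 [ 0.57821295 -0.00896922  0.29915505]
post top 73 [ 0.57721583 -0.01341411  0.2194252 ]
```

View pics/s3.png

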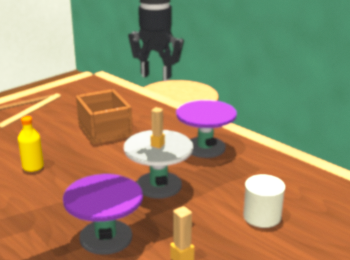

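The side view shows the post standing upright and released in the middle of the level face, at crop (158,128). The gripper is clear above it, and the other things look unmoved.

```bash
python3 -c "
from cell import robot
print(robot.sign_off(),robot.read_state()['time'])"
```

```text
the job is handed in; nothing more can be done
the job is handed in; nothing more can be done
```

The job is handed in, with the judge's verdict not shown: the face measured level to about 0.0015 rad by touch, the small post stands released in its middle, the highest pressing force I read was 13.6 N (limit 27 N), and the clock read 48 s just before hand-in (limit 67 s).

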